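# Sweep the leftovers off the sorting board into the blue tray

## Robot

A 6-joint arm with a two-finger parallel gripper is mounted at the origin on a cart in front of the work surface, level with it; the furniture and walls round the work are solid. World frame = base frame: x ahead of the robot, y to its left, z up, the work surface at z = 0. Lengths are in m, angles in rad, forces in N, time in s.
With the tool pointing down it reaches from about 0.35 to 0.875 m from the base axis. Payload 15.5 kg.
Tool frame: the origin (TCP) lies on the mounting face of the last link; the fingertips stand 173 mm ahead of it and the grasp point (between the pads) lies 155 mm ahead of it; z points along the fingers, y is the direction in which the jaws open and shut (so a half turn about z gives the same grasp; the last joint's range is limited). The gripper opens to 85 mm and grips with 20 to 120 N. Pads are 22 mm wide; open, the fingers measure 114 mm over their backs; the gripper's body (76 mm by 85 mm) begins 54 mm behind the grasp point. The pads swing forward as they close: fully open they stand 13 mm farther back than shut.
Start: joints at [-1.407, 0.494, 1.345, -0, 1.302, -0.096], TCP at [0.161, -0.604, 0.405] pointing down, gripper open.
Joint ranges: [-2.91, 2.91], [-0.82, 2.16], [0.22, 2.67], [-1.22, 4.37], [0.12, 2.79], [-3.08, 3.08]. Speed limits (rad/s): [1.89, 1.89, 2.57, 3.01, 3.01, 3.01].

## Interface

Orientations are given as a unit quaternion [x, y, z, w].
In Python, from bench import env, optics gives the robot as it stands. The module is installed in compiled form; this text tells all that it offers.
- The arm moves only by the shell command python3 -m creep 'ROWS' [OPENING]. ROWS is JSON, a list of rows, each a list of 6 numbers: the shift along the world's x, y, z in cm, then the turn, a rotation vector about the world's x, y, z in degrees. In form: [[x, y, z, wx, wy, wz], ...]. A call has exactly 5 rows; each row is the pose to reach, as a shift and turn from the pose commanded when the call began; what a row does not reach only later rows make up. A row lasts 1/10 s, in which the tool goes at most 50 mm and 8.59 degrees, less where a joint would pass 70% of its speed; a pose out of reach is approached as far as the arm can. A call with a gripper value outside its range is refused whole. OPENING is the opening, from 0 (shut) to 1 (fully open), set as the call begins (- or left out, the last holds). The fingers move at their own pace and stop on an object; the grip force is fixed at half the most. Time passes only in rows, so rows that repeat a pose let the fingers close, or fill a call up. It gives the time, the measured TCP pose, the force and the opening at its end, in the units of the state.
- env.get_obs(): the state, without advancing time (a new reading comes with each control period).
- optics.get_image(name): name is "scene" or "top" or "wrist"; returns the picture (420x560x3 uint8, blue, green, red); there is no depth.
- optics.camera_model(name): a dict with "mtx" (3x3 intrinsics, pixels), "world_from_camera" (4x4, takes a point from camera to world coordinates); the wrist camera has in their place "hand_eye" (4x4, takes a point from camera to tool coordinates, whose origin is the TCP and whose axes are the flange's). Camera axes: x right, y down, z forward; pixel columns grow to the right and rows downward; lengths in m; the calibration is good to about 2 mm. A picture is of the moment at which its call begins: read the wrist's pose just before it. camera_model takes no time and is no camera call.
- env.finish_job(): hands the job in, once; it reports no verdict.
The state is a dict: "t": time; "joint_positions": joint angles; "qd": joint speeds; "tau": joint torques, N m; "tool_pos": TCP position; "orientation": TCP orientation; "wrist_force": force on the tool from outside, world axes, zero at the start; "torque": the same for the moment, N m; "width": opening from 0.0 (shut) to 1.0 (fully open).
Only numpy, scipy, OpenCV 4.12 (cv2) and the standard library are available. Lean on these libraries where they do the work, as an engineer would, in place of code of your own. Each camera call takes 0.05 s, during which the arm holds its last target.

## Task

Clear the front of the wooden sorting board: with the fingertips, sweep the eraser, the pencil sharpener and the binder clip that lie on it along the board and over its end into the blue tray, so that all three lie down inside it. Only push them, never pick any of them up, and leave the clip tub standing where it is on the board.

Things in the scene. Friction and masses are not known exactly. Their poses are not given: they have to be found in the camera images.
- sort_board: pale wooden sorting board fixed to the worktop, 180 (its x) x 320 (its y) mm, its flat top 20 mm above the worktop; origin under its centre, at worktop level; axes turned a little about vertical. A bright metal strip 10 mm high stands along its far (+x) edge; the near edge and both ends (+y and -y) are open. One tray stands against each end.
- tray_blue: blue open tray, fixed to the worktop against one end of the board (its +y or -y end, this changes), 180 (x) x 110 (y) mm outside, same axes as the board, walls 3 mm thick and 15 mm high (so 5 mm lower than the board's top), floor 3 mm thick; origin under its centre, at worktop level. The target.
- tray_yellow: yellow tray of the same make, fixed against the other end of the board; not used.
- eraser_center (a point): eraser in a dark sleeve with a white end, 22 x 58 x 12 mm (long along its y), loose, lying on the board; this point is its centre.
- sharpener_center (a point): silvery metal pencil sharpener, 15 x 24 x 13 mm (long along its y), loose, lying on the board; this point is its centre.
- clip_center (a point): black binder clip lying on its side, 45 x 32 x 13 mm with its two wire loops, which point to its -x, roughly toward the robot; loose, on the board. This point is the centre of its black body (20 mm along x, 32 mm along y). Only the black body can be pushed: the wire loops offer no resistance.
- tub: round white tub with a black lid, 55 mm across, 37 mm high, loose, standing on the far half of the board (within 60 mm of the middle of the board's length); origin at the centre of its underside. Bystander, to be left alone.

How it is judged:
At the end, for the whole second after the job is handed in: The centres of the eraser, the sharpener and the clip are all inside the walls of the blue tray and less than 26 mm above the worktop, and the three are at rest; the tub stands upright on the board within 20 mm of where it was (x of eraser_center in the frame of tray_blue between -0.087 and 0.087 m and y of eraser_center in the frame of tray_blue between -0.052 and 0.052 m and z of each of eraser_center, sharpener_center, clip_center in the frame of tray_blue below 0.026 m and linear speed of each of eraser, sharpener, clip below 0.02 m/s and x of sharpener_center in the frame of tray_blue between -0.087 and 0.087 m and y of sharpener_center in the frame of tray_blue between -0.052 and 0.052 m and x of clip_center in the frame of tray_blue between -0.087 and 0.087 m and y of clip_center in the frame of tray_blue between -0.052 and 0.052 m and distance of tub from where it was at the start of the episode below 0.02 m and angle between tub's own z axis and vertical below 0.1 rad); the robot touches nothing.
It fails at once if the eraser is lifted (its centre more than 50 mm above the worktop, over 20 mm up from the board) (height (world z) of eraser_center above 0.05 m).
It fails at once if the sharpener is lifted (its centre more than 50 mm above the worktop, over 20 mm up from the board) (height (world z) of sharpener_center above 0.05 m).
It fails at once if the binder clip is lifted (its centre more than 50 mm above the worktop, over 20 mm up from the board) (height (world z) of clip_center above 0.05 m).
It fails at once if the tub is moved more than 20 mm or tipped (distance of tub from where it was at the start of the episode above 0.02 m or angle between tub's own z axis and vertical above 0.3 rad).
It also fails if it takes over 72 s, if anything falls off the work surface, if the arm or the gripper's body presses on something with over 40 N, if the wrist force passes 120 N, or if a joint passes its speed limit or range.

## Working session

There is one attempt and no reset: what is moved stays moved. The work goes in short steps, Python scripts to look and compute and a shell command to move; the robot and the scene stay as the last step left them, time stands still between calls to the robot, and variables do not carry over. Pictures are saved under pics/ and viewed, and the job is handed in when it is done.

```bash
mkdir -p pics
python3 - <<'E'
from bench import env, optics
import cv2
print(env.get_obs())
for n in ["scene","top"]:
    cv2.imwrite(f"pics/{n}0.png",optics.get_image(n))
    print(n,optics.camera_model(n))
E
```

```text
{'t': 0.0, 'joint_positions': array([-1.40646508e+00,  4.94196646e-01,  1.34613264e+00, -8.57374569e-06,
        1.30251598e+00, -9.55045777e-02]), 'qd': array([-0.00125358, -0.00042269, -0.00086961,  0.00033456, -0.00183825,
       -0.00025118]), 'tau': array([ 1.92415908e-03, -8.82167244e+01, -3.83875930e+01,  1.44311639e-04,
        1.01231135e-02, -3.83464089e-05]), 'tool_pos': array([ 0.16055051, -0.60387141,  0.40409124]), 'orientation': array([ 9.91572190e-01,  1.29553852e-01, -2.56794199e-05, -6.25793881e-04]), 'wrist_force': array([-0.6721939 ,  0.19843742, -0.65627408]), 'torque': array([ 0.01868077, -0.04948078, -0.01838391]), 'width': 1.0011646358187196}
scene {'mtx': array([[528.1426177 ,   0.        , 287.53889929],
       [  0.        , 528.1426177 , 208.01766953],
       [  0.        ,   0.        ,   1.        ]]), 'world_from_camera': array([[-0.5544084 , -0.58659108,  0.59037466, -0.13639875],
       [-0.83212207,  0.37852651, -0.40532769,  0.44155041],
       [ 0.01428915, -0.71598086, -0.69797366,  0.7967327 ],
       [ 0.        ,  0.        ,  0.        ,  1.        ]])}
top {'mtx': array([[397.64716337,   0.        , 280.24874351],
       [  0.        , 397.64716337, 207.26961595],
       [  0.        ,   0.        ,   1.        ]]), 'world_from_camera': array([[ 8.38948332e-02, -9.66494091e-01,  2.42591899e-01,
         2.89234081e-01],
       [-9.96474165e-01, -8.11393980e-02,  2.13456636e-02,
         1.67776234e-02],
       [-9.46697157e-04, -2.43527350e-01, -9.69893568e-01,
         9.09201532e-01],
       [ 0.00000000e+00,  0.00000000e+00,  0.00000000e+00,
         1.00000000e+00]])}
```

View pics/top0.png

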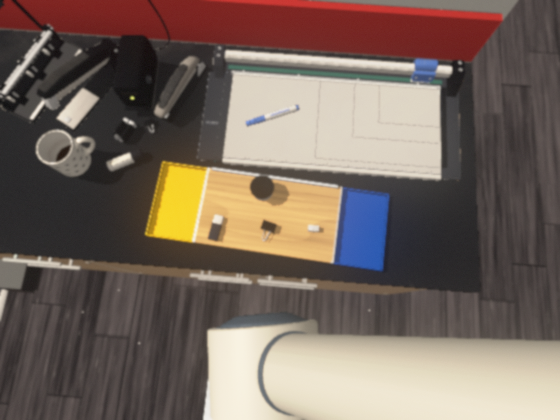

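View pics/scene0.png

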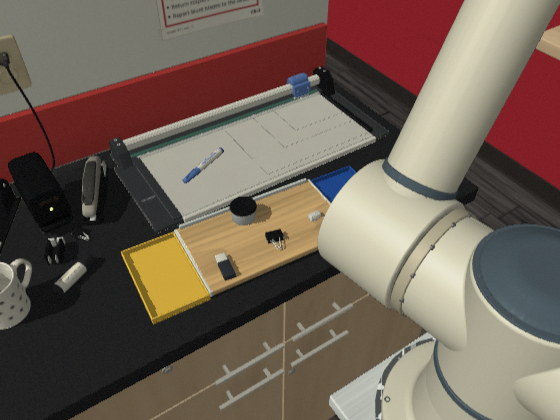

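The top view shows the yellow tray on the left (+y) and the blue tray on the right (-y). The eraser is near (216,227), the clip near (268,227), the sharpener near (314,229) and the tub near (262,187). I'll enlarge this area before measuring.

```bash
cat > h.py <<'E'
import numpy as np
from bench import optics
def px2w(n,u,v,z):
    c=optics.camera_model(n);K=c["mtx"];T=c["world_from_camera"]
    d=T[:3,:3]@np.linalg.solve(K,[u,v,1.]);o=T[:3,3]
    return o+d*(z-o[2])/d[2]
E
python3 - <<'E'
import cv2
im=cv2.imread("pics/top0.png")[150:280,140:400]
cv2.imwrite("pics/top0z.png",cv2.resize(im,None,fx=3,fy=3,interpolation=cv2.INTER_CUBIC))
E
```

```text
(no output)
```

View pics/top0z.png

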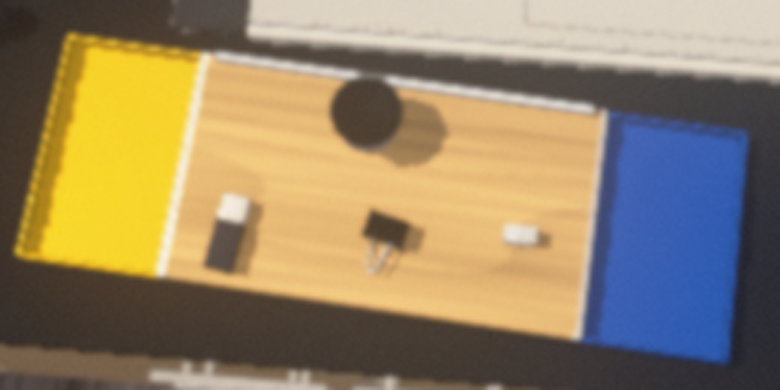

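Run:
```python
from h import *
P={}
for n,u,v,z in [("FL",208,55,.02),("FR",604,108,.02),("NR",580,340,.02),("NL",162,275,.02),("eras",228,232,.032),("er_far",236,195,.032),("er_near",219,269,.032),("clip",386,229,.033),("sharp",520,235,.033),("tub",366,110,.057),("blueNR",728,362,.015),("blueFR",748,130,.015)]:
    P[n]=px2w("top",140+(u+.5)/3-.5,150+(v+.5)/3-.5,z);print(n,P[n].round(4))
d=lambda a,b:np.linalg.norm(P[a]-P[b]).round(4)
print(d("FL","FR"),d("NL","NR"),d("FL","NL"),d("FR","NR"),d("er_far","er_near"))
e=(P["FL"]+P["NL"]-P["FR"]-P["NR"])[:2]; th=np.arctan2(-e[0],e[1]); print("yaw",np.degrees(th))
c=sum(P[k] for k in("FL","FR","NL","NR"))/4; print("c",c)
R=np.array([[np.cos(th),-np.sin(th)],[np.sin(th),np.cos(th)]])
for k in P: print(k,((P[k]-c)[:2]@R).round(4))
```

```text
FL [0.593  0.2123 0.02  ]
FR [ 0.5754 -0.1008  0.02  ]
NR [ 0.394  -0.0914  0.02  ]
NL [0.4163 0.2245 0.02  ]
eras [0.451  0.1768 0.032 ]
er_far [0.4797 0.1743 0.032 ]
er_near [0.4226 0.1801 0.032 ]
clip [0.4629 0.0591 0.033 ]
sharp [ 0.4668 -0.0411  0.033 ]
tub [0.5471 0.0811 0.057 ]
blueNR [ 0.3875 -0.2025  0.015 ]
blueFR [ 0.5685 -0.2141  0.015 ]
0.3135 0.3167 0.1771 0.1817 0.0574
yaw -3.6281927357259085
c [0.494648   0.06112895 0.02      ]
FL [0.0885 0.1571]
FR [ 0.0908 -0.1565]
NR [-0.0908 -0.1586]
NL [-0.0885  0.1581]
eras [-0.0509  0.1127]
er_far [-0.0221  0.112 ]
er_near [-0.0794  0.1141]
clip [-0.0315 -0.004 ]
sharp [-0.0213 -0.1038]
tub [0.0511 0.0232]
blueNR [-0.0903 -0.2699]
blueFR [ 0.0911 -0.27  ]
```

```bash
python3 -m creep '[[2,4,0,0,0,5],[4,8,0,0,0,10],[6,12,0,0,0,14],[8,16,-1,0,0,19],[10,20,-2,0,0,24]]' 0
python3 -m creep '[[2,4,-1,0,0,5],[4,8,-2,0,0,10],[6,12,-3,0,0,14],[8,16,-4,0,0,19],[10,20,-5,0,0,24]]'
python3 -m creep '[[2.5,4,-1,0,0,5],[5,8,-2,0,0,10],[7.5,12,-3,0,0,15],[10.5,20.2,-5,0,0,23.5],[10.5,20.2,-5,0,0,23.5]]'
python3 -m creep '[[0,0,0,0,0,0],[0,0,0,0,0,0],[0,0,0,0,0,0],[0,0,0,0,0,0],[0,0,0,0,0,0]]'
python3 - <<'E'
from bench import env,optics
import cv2,numpy as np
from scipy.spatial.transform import Rotation as R
o=env.get_obs();print(o["t"],o["tool_pos"],o["width"],R.from_quat(o["orientation"]).as_matrix().round(3),o["wrist_force"])
print(optics.camera_model("wrist"))
cv2.imwrite("pics/w1.png",optics.get_image("wrist"))
cv2.imwrite("pics/s1.png",optics.get_image("scene"))
E
```

```text
t: 0.6
tool_pos: [0.2609, -0.4023, 0.3845]
orientation: [0.942, 0.334, 0.0, 0.0]
wrist_force: [0.4, -0.2, -0.9]
width: 0.138
t: 1.1
tool_pos: [0.3609, -0.2024, 0.3344]
orientation: [0.852, 0.523, 0.0, 0.0]
wrist_force: [1.0, -0.5, -0.4]
width: -0.004
t: 1.6
tool_pos: [0.4661, 0.0004, 0.284]
orientation: [0.727, 0.687, -0.0, -0.0]
wrist_force: [-0.3, -0.0, 0.6]
width: 0.004
t: 2.1
tool_pos: [0.4654, -0.0029, 0.2849]
orientation: [0.73, 0.684, 0.0, 0.0]
wrist_force: [-0.9, -0.2, 0.0]
width: -0.005
2.1 [ 0.46539542 -0.00290526  0.28490427] -0.0050137840032669955 [[ 0.065  0.998  0.   ]
 [ 0.998 -0.065 -0.   ]
 [-0.     0.    -1.   ]] [-0.93544778 -0.23235104  0.01012693]
{'mtx': array([[305.93812846,   0.        , 280.34289748],
       [  0.        , 305.93812846, 208.26742   ],
       [  0.        ,   0.        ,   1.        ]]), 'hand_eye': array([[ 9.78949290e-05, -9.46601136e-01, -3.22407010e-01,
         8.31172226e-02],
       [ 9.99999039e-01, -3.53290210e-04,  1.34091299e-03,
        -3.63904647e-04],
       [-1.38321300e-03, -3.22406832e-01,  9.46600191e-01,
         3.07595587e-02],
       [ 0.00000000e+00,  0.00000000e+00,  0.00000000e+00,
         1.00000000e+00]])}
```

View pics/w1.png

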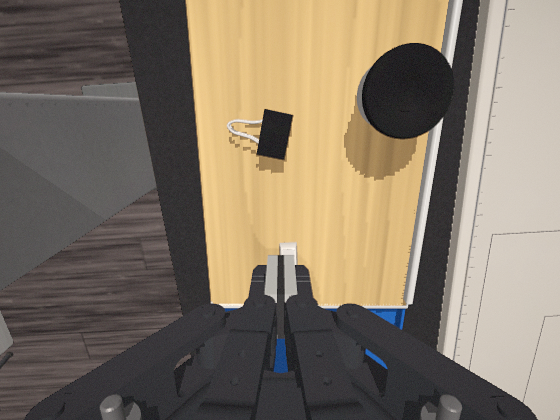

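View pics/s1.png

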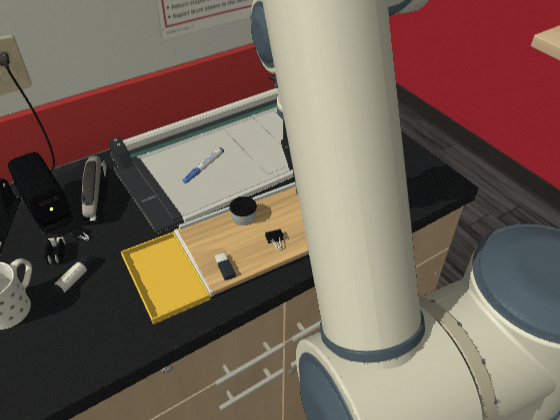

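The wrist view shows the clip body at about (275,134), the tub lid at (407,90) and the +y end of the sharpener at (288,245). I'll check these against the top view.

```bash
cat >> h.py <<'E'
from scipy.spatial.transform import Rotation as Rt
def w2p(pos,quat,u,v,z):
    c=optics.camera_model("wrist");R=Rt.from_quat(quat).as_matrix();H=c["hand_eye"]
    o=np.array(pos)+R@H[:3,3];d=R@H[:3,:3]@np.linalg.solve(c["mtx"],[u,v,1.])
    return o+d*(z-o[2])/d[2]
C=np.array([.4946,.0611]);th=np.radians(-3.63);BR=np.array([[np.cos(th),-np.sin(th)],[np.sin(th),np.cos(th)]])
def tob(p): return (np.asarray(p)[:2]-C)@BR
def tow(b): return C+BR@np.asarray(b)
E
python3 - <<'E'
from h import *
from bench import env
o=env.get_obs()
for n,u,v,z in [("clip",275,134,.033),("tub",407,90,.057),("sharp+yend",288,243,.033),("NRcorner",212,306,.02),("nearedge",198,150,.02),("FR",411,304,.02)]:
    p=w2p(o["tool_pos"],o["orientation"],u,v,z);print(n,p.round(4),tob(p).round(4))
print(tob(o["tool_pos"]))
E
```

```text
clip [0.4658 0.0606 0.033 ] [-0.0287 -0.0023]
tub [0.5474 0.0834 0.057 ] [0.0513 0.0256]
sharp+yend [ 0.4702 -0.0244  0.033 ] [-0.0189 -0.0868]
NRcorner [ 0.3979 -0.0887  0.02  ] [-0.087  -0.1556]
nearedge [0.4064 0.0514 0.02  ] [-0.0874 -0.0153]
FR [ 0.5779 -0.0984  0.02  ] [ 0.0933 -0.1539]
[-0.02503543 -0.06546387]
```

```bash
python3 -m creep '[[0.4,0.2,-2,0,0,0],[0.4,0.2,-4.5,0,0,0],[0.4,0.2,-7,0,0,0],[0.4,0.2,-8.7,0,0,0],[0.4,0.2,-8.7,0,0,0]]'
python3 -m creep '[[-0.06,-1,0,0,0,0],[-0.13,-2,0,0,0,0],[-0.19,-3,0,0,0,0],[-0.25,-4,0,0,0,0],[-0.31,-5,0,0,0,0]]'
python3 - <<'E'
from bench import env,optics
import cv2
from h import *
o=env.get_obs();print(o["t"],o["tool_pos"],tob(o["tool_pos"]),o["wrist_force"])
cv2.imwrite("pics/w2.png",optics.get_image("wrist"))
cv2.imwrite("pics/t2.png",cv2.resize(optics.get_image("top")[150:280,140:400],None,fx=3,fy=3))
E
```

```text
t: 2.7
tool_pos: [0.469, -0.0003, 0.1962]
orientation: [0.729, 0.684, -0.001, -0.001]
wrist_force: [0.3, 0.7, 0.2]
width: 0.001
t: 3.2
tool_pos: [0.4665, -0.0512, 0.1981]
orientation: [0.729, 0.684, 0.0, 0.0]
wrist_force: [0.3, -0.1, 0.4]
width: -0.001
3.2 [ 0.46645334 -0.05116128  0.19810045] [-0.02098258 -0.11381811] [ 0.30187895 -0.11089021  0.44204958]
```

View pics/w2.png

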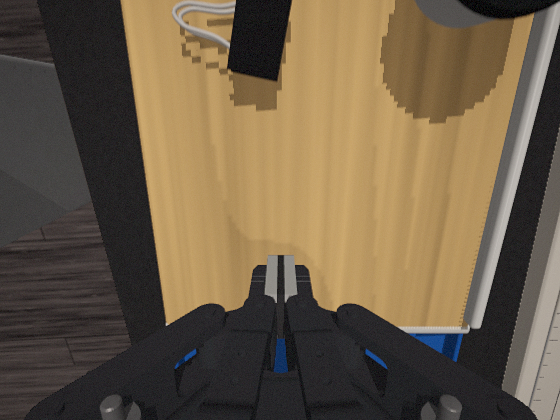

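View pics/t2.png

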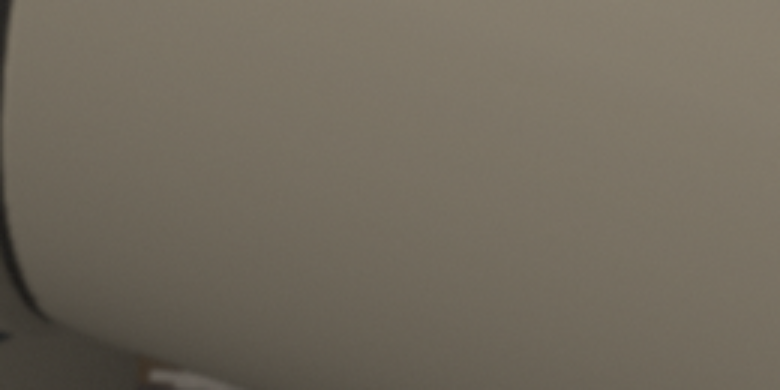

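The fingers are down and the sharpener is hidden ahead of them; the top view is blocked by the arm. I'll keep pushing over the board edge.

```bash
python3 -m creep '[[-0.07,-1.1,0,0,0,0],[-0.14,-2.2,0,0,0,0],[-0.21,-3.3,0,0,0,0],[-0.28,-4.4,0,0,0,0],[-0.35,-5.5,0,0,0,0]]'
python3 -m creep '[[-0.03,-0.5,0,0,0,0],[-0.03,-0.5,0,0,0,0],[-0.03,-0.5,2,0,0,0],[-0.03,-0.5,5,0,0,0],[0,4,8,0,0,0]]'
python3 -m creep '[[0,4,1,0,0,0],[0.3,8,1,0,0,0],[0.6,12,1,0,0,0],[0.8,16,1,0,0,0],[1,18,1,0,0,0]]'
python3 -m creep '[[0,0,0,0,0,0],[0,0,0,0,0,0],[0,0,0,0,0,0],[0,0,0,0,0,0],[0,0,0,0,0,0]]'
python3 - <<'E'
from bench import env,optics
import cv2
from h import *
o=env.get_obs();print(o["t"],o["tool_pos"],o["orientation"],tob(o["tool_pos"]),o["wrist_force"])
cv2.imwrite("pics/w3.png",optics.get_image("wrist"))
cv2.imwrite("pics/t3.png",cv2.resize(optics.get_image("top")[150:280,140:400],None,fx=3,fy=3))
E
```

```text
t: 3.8
tool_pos: [0.4629, -0.1061, 0.1977]
orientation: [0.729, 0.684, -0.0, -0.0]
wrist_force: [-0.5, -0.4, -0.4]
width: 0.0
t: 4.3
tool_pos: [0.4636, -0.0704, 0.2764]
orientation: [0.73, 0.683, 0.0, 0.001]
wrist_force: [0.8, 1.3, 0.2]
width: -0.001
t: 4.8
tool_pos: [0.4724, 0.1146, 0.2855]
orientation: [0.728, 0.685, 0.0, -0.0]
wrist_force: [0.2, -0.5, 0.5]
width: -0.003
t: 5.3
tool_pos: [0.4729, 0.1109, 0.2854]
orientation: [0.729, 0.684, -0.0, -0.0]
wrist_force: [-0.3, -0.1, 0.1]
width: -0.0
5.3 [0.47294008 0.11090912 0.28541748] [ 7.29442281e-01  6.84042364e-01 -5.45244836e-05 -2.76554125e-05] [-0.02477003  0.04833783] [-0.34011036 -0.14111896  0.11508693]
```

View pics/w3.png

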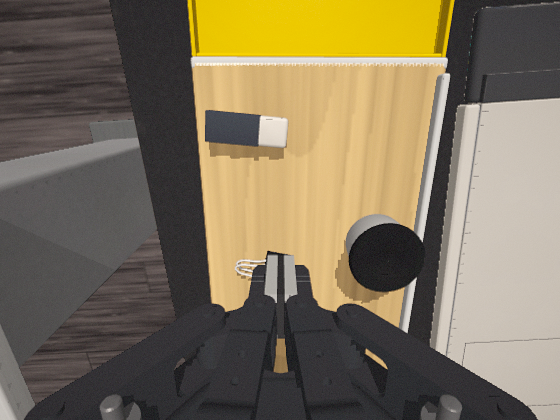

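View pics/t3.png

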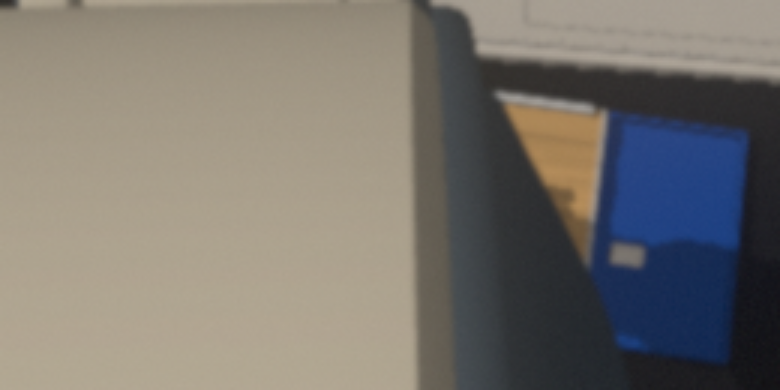

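The sharpener now lies in the blue tray at (627,255) in the zoomed top view. The fingers are behind the clip, so I'll descend and push it next.

```bash
python3 -m creep '[[-0.5,-0.2,-2,0,0,0],[-0.5,-0.2,-4.5,0,0,0],[-0.5,-0.2,-7,0,0,0],[-0.5,-0.2,-8.7,0,0,0],[-0.5,-0.2,-8.7,0,0,0]]'
python3 -m creep '[[-0.06,-1,0,0,0,0],[-0.13,-2,0,0,0,0],[-0.19,-3,0,0,0,0],[-0.25,-4,0,0,0,0],[-0.31,-5,0,0,0,0]]'
python3 -m creep '[[-0.06,-1,0,0,0,0],[-0.13,-2,0,0,0,0],[-0.19,-3,0,0,0,0],[-0.25,-4,0,0,0,0],[-0.31,-5,0,0,0,0]]'
python3 - <<'E'
from bench import env,optics
import cv2
from h import *
o=env.get_obs();print(o["t"],o["tool_pos"],o["orientation"],tob(o["tool_pos"]),o["wrist_force"])
cv2.imwrite("pics/w4.png",optics.get_image("wrist"))
cv2.imwrite("pics/s4.png",optics.get_image("scene"))
E
```

```text
t: 5.9
tool_pos: [0.4674, 0.1093, 0.1968]
orientation: [0.729, 0.684, -0.001, -0.001]
wrist_force: [0.7, -0.1, -0.6]
width: -0.002
t: 6.4
tool_pos: [0.4648, 0.0585, 0.1988]
orientation: [0.729, 0.684, 0.0, 0.0]
wrist_force: [-0.8, 0.7, 0.8]
width: -0.001
t: 6.9
tool_pos: [0.4617, 0.0087, 0.1984]
orientation: [0.729, 0.684, -0.0, -0.0]
wrist_force: [0.1, -0.9, 1.0]
width: -0.0
6.9 [0.46167617 0.00872945 0.19839339] [ 7.29080960e-01  6.84427464e-01 -2.57699287e-06 -8.57154264e-06] [-0.02954204 -0.05434999] [ 0.06104287 -0.92117213  1.049188  ]
```

View pics/w4.png

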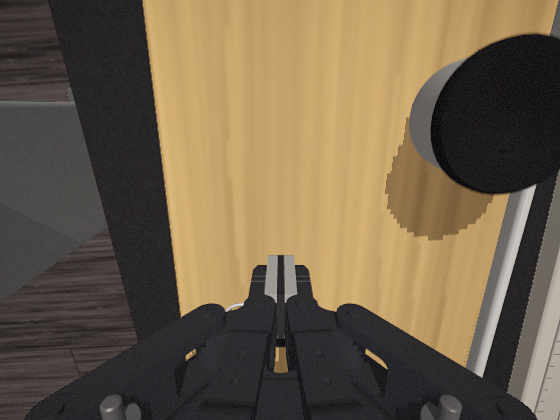

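View pics/s4.png

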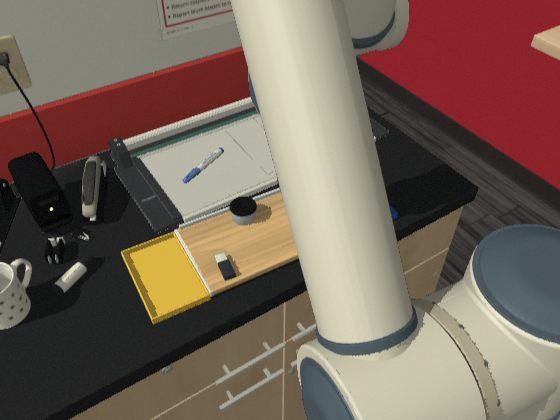

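The clip is travelling ahead of the fingers, with its loops visible at (230,308). I'll push on over the edge.

```bash
python3 -m creep '[[-0.06,-1,0,0,0,0],[-0.13,-2,0,0,0,0],[-0.19,-3,0,0,0,0],[-0.25,-4,0,0,0,0],[-0.31,-5,0,0,0,0]]'
python3 -m creep '[[-0.07,-1.1,0,0,0,0],[-0.14,-2.2,0,0,0,0],[-0.21,-3.3,0,0,0,0],[-0.28,-4.4,0,0,0,0],[-0.35,-5.5,0,0,0,0]]'
python3 -m creep '[[-0.06,-1,0,0,0,0],[-0.1,-1.6,0,0,0,0],[-0.1,-1.6,0,0,0,0],[-0.1,-1.6,3,0,0,0],[-0.1,-1.6,8,0,0,0]]'
python3 -m creep '[[0,4,1,0,0,0],[0.3,8,1,0,0,0],[0.6,12,1,0,0,0],[0.8,16,1,0,0,0],[1,18,1,0,0,0]]'
python3 -m creep '[[0,2,0,0,0,0],[0,4,0,0,0,0],[0,6,0,0,0,0],[0,7,0,0,0,0],[0,7,0,0,0,0]]' 0.3
python3 - <<'E'
from bench import env,optics
import cv2
from h import *
o=env.get_obs();print(o["t"],o["tool_pos"],o["orientation"],tob(o["tool_pos"]),o["wrist_force"])
cv2.imwrite("pics/w5.png",optics.get_image("wrist"))
cv2.imwrite("pics/t5.png",cv2.resize(optics.get_image("top")[150:280,140:400],None,fx=3,fy=3))
E
```

```text
t: 7.5
tool_pos: [0.4586, -0.0413, 0.1984]
orientation: [0.729, 0.684, -0.0, 0.0]
wrist_force: [-0.1, 1.3, 0.4]
width: -0.001
t: 8.0
tool_pos: [0.455, -0.0964, 0.1984]
orientation: [0.729, 0.684, -0.0, -0.0]
wrist_force: [0.3, -0.6, -0.1]
width: 0.003
t: 8.5
tool_pos: [0.4534, -0.111, 0.2774]
orientation: [0.729, 0.684, -0.001, -0.003]
wrist_force: [1.6, -1.3, 0.5]
width: -0.0
t: 9.0
tool_pos: [0.4636, 0.0715, 0.2885]
orientation: [0.728, 0.685, 0.0, -0.0]
wrist_force: [-0.9, -0.7, -0.1]
width: 0.0
t: 9.5
tool_pos: [0.4639, 0.1395, 0.2884]
orientation: [0.728, 0.685, -0.0, -0.0]
wrist_force: [-0.2, -0.1, -0.1]
width: 0.301
9.5 [0.46391399 0.13951491 0.28835201] [ 7.28450988e-01  6.85097915e-01 -3.33860448e-05 -6.14184664e-05] [-0.03558913  0.07631476] [-0.17671456 -0.13991108 -0.11634785]
```

View pics/w5.png

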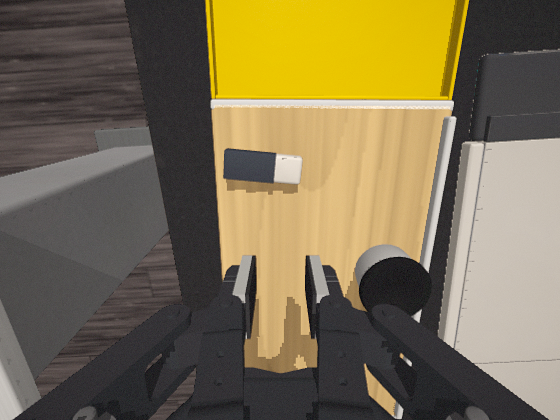

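View pics/t5.png

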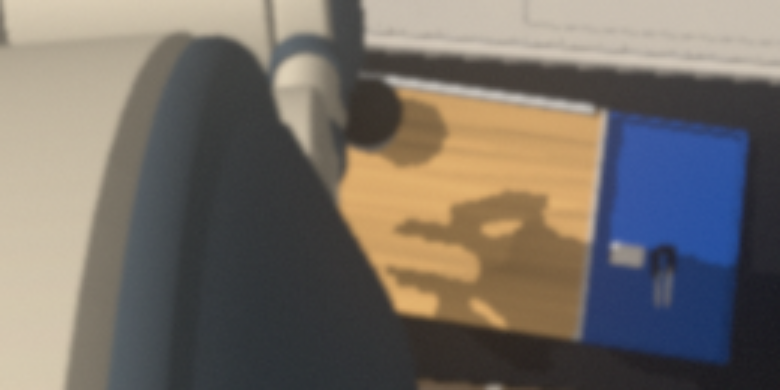

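The sharpener (627,255) and the clip (663,262) both lie in the tray. In the wrist view the eraser centre is at about (262,167).

Run:
```python
from h import *
from bench import env
o=env.get_obs()
for u,v in [(262,167),(224,148),(302,157),(300,185),(223,180)]:
    p=w2p(o["tool_pos"],o["orientation"],u,v,.032);print(p.round(4),tob(p).round(4))
p=tow([-.053,.150]);print((p-o["tool_pos"][:2])*100)
```

```text
[0.4527 0.1778 0.032 ] [-0.0492  0.1138]
[0.4262 0.1935 0.032 ] [-0.0767  0.1278]
[0.4827 0.1834 0.032 ] [-0.0196  0.1213]
[0.4804 0.1622 0.032 ] [-0.0206  0.1   ]
[0.4225 0.1697 0.032 ] [-0.0788  0.1039]
[-1.28104478  7.5858242 ]
```

```bash
python3 -m creep '[[-0.4,2.5,0,0,0,0],[-0.8,5,0,0,0,0],[-1.1,7.6,0,0,0,0],[-1.1,7.6,0,0,0,0],[-1.1,7.6,0,0,0,0]]'
python3 -m creep '[[0,0,-2,0,0,0],[0,0,-4.5,0,0,0],[0,0,-7,0,0,0],[0,0,-9.1,0,0,0],[0,0,-9.1,0,0,0]]'
python3 -m creep '[[-0.06,-1,0,0,0,0],[-0.13,-2,0,0,0,0],[-0.19,-3,0,0,0,0],[-0.25,-4,0,0,0,0],[-0.31,-5,0,0,0,0]]'
python3 - <<'E'
from bench import env,optics
import cv2
from h import *
o=env.get_obs();print(o["t"],o["tool_pos"],o["orientation"],tob(o["tool_pos"]),o["wrist_force"])
cv2.imwrite("pics/w6.png",optics.get_image("wrist"))
cv2.imwrite("pics/s6.png",optics.get_image("scene"))
E
```

```text
t: 10.1
tool_pos: [0.4531, 0.2141, 0.2883]
orientation: [0.729, 0.685, -0.0, 0.0]
wrist_force: [-0.4, -0.5, -0.2]
width: 0.295
t: 10.6
tool_pos: [0.4527, 0.2131, 0.1955]
orientation: [0.73, 0.684, -0.002, -0.001]
wrist_force: [-0.4, 0.6, 0.2]
width: 0.301
t: 11.1
tool_pos: [0.4501, 0.1635, 0.1979]
orientation: [0.729, 0.684, 0.0, 0.0]
wrist_force: [0.4, 0.5, 0.0]
width: 0.295
11.1 [0.45006302 0.16353958 0.19789163] [7.29178960e-01 6.84322941e-01 3.45769653e-04 1.91508657e-04] [-0.05093339  0.09941429] [0.41431485 0.51730385 0.00757038]
```

View pics/w6.png

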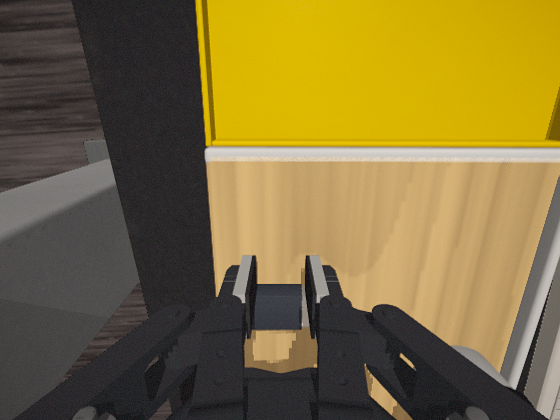

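View pics/s6.png

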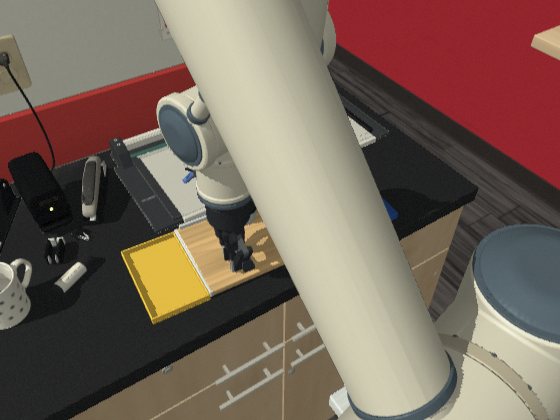

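The eraser's dark sleeve shows between the fingers at rows 284-329. I need to know whether the fingers are pushing it or riding over it.

Run:
```python
from h import *
from bench import env
o=env.get_obs()
for v in (284,329):print(tob(w2p(o["tool_pos"],o["orientation"],277,v,.032)))
```

```text
[-0.05292943  0.09564782]
[-0.05305169  0.06771153]
```

The eraser has moved about 3 cm, so it is being pushed properly. Next I push it to the end.

```bash
python3 -m creep '[[-0.08,-1.3,-0.15,0,0,0],[-0.16,-2.6,-0.15,0,0,0],[-0.25,-3.9,-0.15,0,0,0],[-0.33,-5.2,-0.15,0,0,0],[-0.41,-6.5,-0.15,0,0,0]]'
python3 -m creep '[[-0.08,-1.3,0,0,0,0],[-0.16,-2.6,0,0,0,0],[-0.25,-3.9,0,0,0,0],[-0.33,-5.2,0,0,0,0],[-0.41,-6.5,0,0,0,0]]'
python3 -m creep '[[-0.08,-1.3,0,0,0,0],[-0.16,-2.6,0,0,0,0],[-0.25,-3.9,0,0,0,0],[-0.33,-5.2,0,0,0,0],[-0.41,-6.5,0,0,0,0]]'
python3 - <<'E'
from bench import env,optics
import cv2
from h import *
o=env.get_obs();print(o["t"],o["tool_pos"],o["orientation"],tob(o["tool_pos"]),o["wrist_force"])
cv2.imwrite("pics/w7.png",optics.get_image("wrist"))
E
```

```text
t: 11.7
tool_pos: [0.4458, 0.0983, 0.1959]
orientation: [0.729, 0.684, -0.0, -0.0]
wrist_force: [-0.1, 0.1, -0.3]
width: 0.303
t: 12.2
tool_pos: [0.4418, 0.0335, 0.1959]
orientation: [0.729, 0.684, 0.0, 0.0]
wrist_force: [0.3, 0.5, 0.1]
width: 0.296
t: 12.7
tool_pos: [0.4377, -0.0315, 0.1959]
orientation: [0.729, 0.684, 0.0, 0.0]
wrist_force: [1.1, -0.3, 1.4]
width: 0.302
12.7 [ 0.43766378 -0.0315163   0.19592311] [7.29056778e-01 6.84453223e-01 7.98550771e-06 2.30178548e-05] [-0.05095817 -0.09603529] [ 1.07730103 -0.30040307  1.36167822]
```

View pics/w7.png

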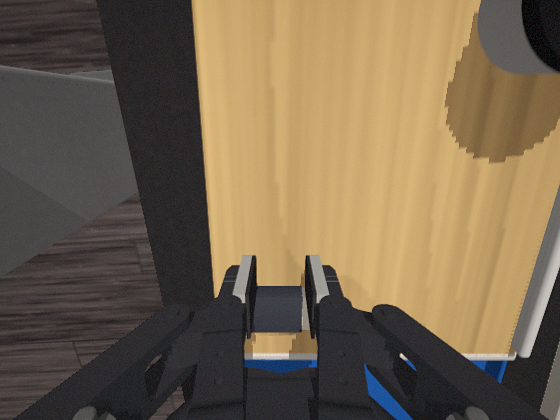

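The eraser is still held square between the fingers, with the board edge just ahead. This is the final push, followed by a lift and a retreat.

```bash
python3 -m creep '[[-0.08,-1.3,0,0,0,0],[-0.16,-2.6,0,0,0,0],[-0.25,-3.9,0,0,0,0],[-0.33,-5.2,0,0,0,0],[-0.41,-6.5,0,0,0,0]]'
python3 -m creep '[[-0.06,-0.9,0,0,0,0],[-0.11,-1.8,0,0,0,0],[-0.11,-1.8,0,0,0,0],[-0.11,-1.8,3,0,0,0],[-0.11,-1.8,8,0,0,0]]'
python3 -m creep '[[0,4,1,0,0,0],[0.3,8,1,0,0,0],[0.6,12,1,0,0,0],[0.8,16,1,0,0,0],[1,18,1,0,0,0]]'
python3 -m creep '[[0,2,0,0,0,0],[0,4,0,0,0,0],[0,6,0,0,0,0],[0,8,0,0,0,0],[0,10,0,0,0,0]]'
python3 - <<'E'
from bench import env,optics
import cv2
from h import *
o=env.get_obs();print(o["t"],o["tool_pos"],tob(o["tool_pos"]),o["wrist_force"])
cv2.imwrite("pics/t8.png",cv2.resize(optics.get_image("top")[150:280,140:400],None,fx=3,fy=3,interpolation=cv2.INTER_CUBIC))
E
```

```text
t: 13.25
tool_pos: [0.4335, -0.0966, 0.1959]
orientation: [0.729, 0.684, 0.0, 0.0]
wrist_force: [0.9, 1.1, 0.5]
width: 0.299
t: 13.75
tool_pos: [0.4319, -0.113, 0.275]
orientation: [0.729, 0.684, -0.001, -0.002]
wrist_force: [1.1, -0.4, 0.5]
width: 0.301
t: 14.25
tool_pos: [0.442, 0.0694, 0.286]
orientation: [0.728, 0.685, 0.0, -0.0]
wrist_force: [0.4, -1.1, -0.9]
width: 0.297
t: 14.75
tool_pos: [0.4422, 0.1677, 0.2859]
orientation: [0.729, 0.685, -0.0, -0.0]
wrist_force: [0.3, -0.3, -0.2]
width: 0.3
14.75 [0.44216397 0.16772367 0.28588797] [-0.0590815   0.10308987] [ 0.32132548 -0.28774544 -0.15498851]
```

View pics/t8.png

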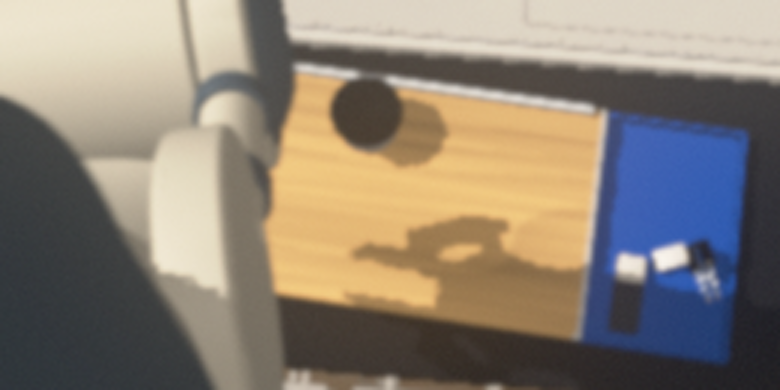

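The zoomed top view shows the eraser (630,292), the sharpener (670,257) and the clip (702,255) inside the tray, and the tub unmoved at (366,112). I'll check with a wrist view from above the tray.

```bash
python3 -m creep '[[0,-3.5,1,0,0,0],[0,-8,2,0,0,0],[0,-12,3,0,0,0],[0,-16,3,0,0,0],[0,-20,3,0,0,0]]'
python3 -m creep '[[0,-4.5,1,0,0,0],[0,-9,2,0,0,0],[0,-13,3,0,0,0],[0,-17,3,0,0,0],[0,-18,3,0,0,0]]'
python3 -m creep '[[0,0,0,0,0,0],[0,0,0,0,0,0],[0,0,0,0,0,0],[0,0,0,0,0,0],[0,0,0,0,0,0]]'
python3 - <<'E'
from bench import env,optics
import cv2
from h import *
o=env.get_obs();print(o["t"],o["tool_pos"],tob(o["tool_pos"]),o["wrist_force"])
cv2.imwrite("pics/w9.png",optics.get_image("wrist"))
E
```

```text
t: 15.3
tool_pos: [0.4422, -0.0347, 0.3162]
orientation: [0.729, 0.685, 0.0, 0.0]
wrist_force: [1.3, 1.4, 0.1]
width: 0.3
t: 15.8
tool_pos: [0.4426, -0.2166, 0.3462]
orientation: [0.73, 0.684, -0.0, 0.001]
wrist_force: [-0.2, 0.5, -0.1]
width: 0.3
t: 16.3
tool_pos: [0.4426, -0.2127, 0.3459]
orientation: [0.729, 0.685, -0.0, -0.0]
wrist_force: [-0.3, 0.0, 0.5]
width: 0.302
16.3 [ 0.4426182  -0.21267117  0.34593483] [-0.03454422 -0.27651303] [-0.30077447  0.01697211  0.5460612 ]
```

View pics/w9.png

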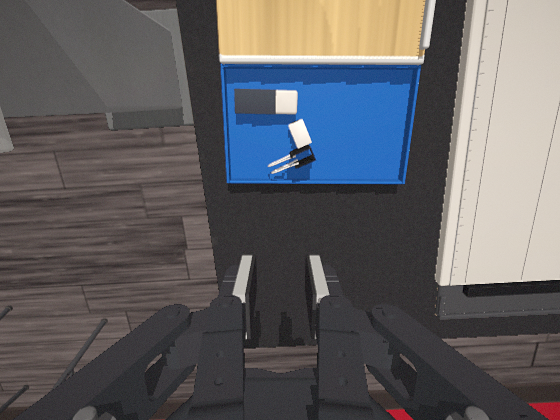

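The eraser (265,102), the sharpener (300,134) and the clip (300,157) all lie inside the walls, and the gripper is clear of everything.

Run:
```python
from bench import env,optics
from h import *
o=env.get_obs()
for n,u,v,z in [("er",265,102,.012),("sh",300,134,.016),("clip",303,155,.015)]:
    print(n,(tob(w2p(o["tool_pos"],o["orientation"],u,v,z))+[0,.215]).round(4))
print(env.finish_job())
```

```text
er [-0.049   0.0233]
sh [-0.0158 -0.0055]
clip [-0.0124 -0.0257]
the job is handed in; nothing more can be done
None
```

I swept the sharpener, the clip and then the eraser along the board and over its -y end into the blue tray, and handed the job in at about 16 s. I used shut fingertips for the sharpener and clip, and slightly open ones for the eraser. Nothing was gripped or lifted.

My last checks used the wrist and top cameras. Positions are in the tray's frame and good to about 3 mm; the limits are ±87 mm in x and ±52 mm in y:

| Object | x (mm) | y (mm) |
|---|---|---|
| Eraser | -49 | 23 |
| Sharpener | -16 | -6 |
| Clip | -12 | -26 |

- **Heights:** all three appear to lie on the tray floor. The clip may be standing on an edge. I judged heights by eye, but even on edge its centre would be at most about 19 mm up, under the 26 mm limit.
- **Tub:** it looked unmoved in the top view.
- **Robot:** the gripper was clear of everything, and the wrist force readings I saw stayed under about 2 N.
- **Disagreements:** the wrist and top cameras differed by about 2–3 mm, close to the stated calibration. No check failed, and the hand-in reported no verdict.

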